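# Set the length stop of the bread board

## Task

Set the length stop on the bread board for the next rolls: with the fingertips, gently push the sliding stop along its rail until it clicks into the notch of the clip that has the round tab, and leave it resting there. Only push it, never grip it or force it, and leave the bread roll, bottle and bowl where they stand.

Things in the scene. Friction and masses are not known exactly. Their poses are not given: they have to be found in the camera images.
- board: Wooden bread board fixed on the table, 320 mm (its x) by 460 mm (its y), 20 mm thick; origin: centre of its underside, z up. A steel rail 30 mm wide, 420 mm long runs along the board's y at board x = +20 mm, its top 40 mm above the table; dark end posts at board y = +-212 mm are 54 mm high.
- stop (a joint): Position (m) of the sliding length stop along the rail: 0 at mid rail, growing towards the board's +y, end stops at +-0.165. It starts near the middle, between the two clips, and cannot leave the rail. Sliding friction is about 2 N; it stays where it is left.
- stop_top (a point): Centre of the top of the stop's aluminium saddle, a block 50 mm along board x, 44 mm along the rail, 42 to 92 mm above the table: the faces to push lie 22 mm either side of this point along the rail. On its -x side a stop plate, 12 mm thick along the rail, sticks out 58 mm, 24 to 90 mm above the table; on its +x side a 26 mm wide housing, 52 to 82 mm up, holds the spring plunger.
- stop_ball (a point): Point of the stop under its spring plunger, 20 mm above the table (board top), 40 mm from the saddle's centre along board +x, level with it along the rail. The stop sits in a notch when this point is at the clip's origin.
- round_clip: Clip with a flat ROUND tab (48 mm disc, 12 mm thick, centre 52 mm along +x): the one to use, on either half of the rail. Origin: notch middle, on the board's top; axes as the board's, y along the rail. Ridges 8.5 mm each side along y, tops 32 mm above the table. The push rises to some 10 N from 18 mm before the middle, dips past 8.5 mm as the stop is drawn in; some 9 N more would push it out.
- square_clip: The other notch clip, alike but with a flat SQUARE tab (46 by 46 mm, 12 mm thick), on the other half of the rail: not the one to use. Same origin and axes. Both clips are fixed during the job.
- roll: Bread roll, 78 mm wide and 48 mm high, standing loose on the board's -x part, clear of the stop's path. Origin at the centre of its underside. Leave alone.
- squeeze_bottle: Clear squeeze bottle, 60 mm diameter and 170 mm high, standing on the table at the left. Origin at the centre of its underside. Leave alone.
- bowl: White bowl, 120 mm diameter and 55 mm high, on the table at the right. Origin at the centre of its underside. Leave alone.

How it is judged:
By the outcome, as a careful person would: the job done as asked, in the order asked, and still so for the second after the job is handed in, with the robot touching nothing.
It also fails if it takes over 38 s, if anything falls off the work surface, if the arm or the gripper's body presses on something with over 40 N, if the wrist force passes 120 N, or if a joint passes its speed limit or range.

## Robot

A 6-joint arm with a two-finger parallel gripper is mounted at the origin on the work surface. World frame = base frame: x ahead of the robot, y to its left, z up, the work surface at z = 0. Lengths are in m, angles in rad, forces in N, time in s.
With the tool pointing down it reaches from about 0.25 to 0.775 m from the base axis. Payload 4 kg.
Tool frame: the origin (TCP) lies at the very end of the fingers, on their centre line; the grasp point (between the pads) lies 19 mm behind it (manip.grip_point_offset is the distance from the TCP to the grasp point, in m); z points along the fingers, y is the direction in which the jaws open and shut (so a half turn about z gives the same grasp; the last joint's range is limited). The gripper opens to 85 mm and grips with 20 to 120 N. Pads are 22 mm wide; open, the fingers measure 114 mm over their backs; the gripper's body (76 mm by 85 mm) begins 54 mm behind the grasp point. The pads swing forward as they close: fully open they stand 13 mm farther back than shut.
Start: joints at [-1.442, 0.087, 1.371, -0, 1.684, -0.103], TCP at [0.126, -0.535, 0.231] pointing down, gripper open.
Joint ranges: [-3.1, 3.1], [-0.76, 2.03], [0.27, 2.55], [-1.08, 4.22], [0.17, 2.65], [-2.57, 2.57]. Speed limits (rad/s): [2.79, 2.79, 3.14, 3.14, 3.14, 3.14].

## Interface

Orientations are given as a rotation vector (axis times angle).
In Python, from bench import manip gives the robot as it stands.
- The arm moves only by the tool jog_arm, never from a script. Its argument "steps" is a list of rows, each a list of 4 numbers: the shift along the tool's x, y, z in mm, then the turn about the tool's z in degrees. In form: [[dx, dy, dz, yaw], ...]. A call has 1 to 5 rows; each row shifts and turns the commanded pose from where the row before left it, along the tool's axes as they then stand; what a row does not reach is not made up. A row lasts 1/10 s, in which the tool goes at most 50 mm and 8.59 degrees, less where a joint would pass 70% of its speed; a pose out of reach is approached as far as the arm can. A call with a gripper value outside its range is refused whole. "claw" is the gripper's target within -1 to 1 (shut at 1, half-way at 0, fully open at -1), set as the call begins (left out, the last holds). The fingers move at their own pace and stop on an object; "force" is the grip in N (left out, the last holds). Time passes only in rows, so rows that do not move let the fingers close. It gives the time, the measured TCP pose, the force and the opening at its end, in the units of the state.
- manip.observe(): the state, without advancing time (a new reading comes with each control period).
- manip.capture(name): name is "side" or "top"; returns a dict with "color" (420x560x3 uint8, red, green, blue), "vertical_fov" (degrees; the focal length in pixels is half the picture's height over the tangent of half this angle, whatever the lens; pixels are square), "cx", "cy" (the principal point, pixels), "k1" (the pictures are not rectified: a ray, as slopes to the right and down, at radius r is drawn at 1 + k1 r^2 times it, then the intrinsics apply), "pose" (4x4, takes a point from camera to world coordinates). Camera axes: x right, y up, looking along -z (the intrinsics and any distortion apply to the point x, -y, -z); pixel columns grow to the right and rows downward; lengths in m; the calibration is good to about 2 mm. A picture is of the moment at which its call begins. There is no depth.
- manip.finish_job(): hands the job in, once; it reports no verdict.
Trained networks look in a picture, given as the dict that the camera call returned (one of the last four; its "shot" number tells which), for a name from the list of things; names that differ only in an ending like _2 or _b are one class to them, and where a whole thing is asked for, a point or a joint stands for the part that bears it (a point fixed in the world has none). Each returns a list of dicts, best first, with "score" (0 to 1); they miss things now and then, are a little off and sometimes report something else, mostly with a low value. They report only what shows in the picture. A call takes as long as a camera call.
- manip.search_frame(picture, query): "position" ([x, y, z] in m, in world coordinates, good to about 4 mm: the middle of the surface that is visible of it).
- manip.mark_of(picture, query): "position" ([x, y, z] in m, in world coordinates, good to about 4 mm: a listed point, or the origin of a listed thing).
The state is a dict: "clock": time; "joint_pos": joint angles; "qvel": joint speeds; "joint_torque": joint torques, N m; "tool_pos": TCP position; "eef_rot": TCP orientation; "force": force on the tool from outside, world axes, zero at the start; "ft_torque": the same for the moment, N m; "gripper_width": opening from 0.0 (shut) to 1.0 (fully open).
Only numpy, scipy, OpenCV 4.12 (cv2) and the standard library are available. Lean on these libraries where they do the work, as an engineer would, in place of code of your own. Each camera call takes 0.05 s, during which the arm holds its last target. There are 200 camera calls.

## Working session

There is one attempt and no reset: what is moved stays moved. The work goes in short steps, Python scripts to look and compute and a tool call to move; the robot and the scene stay as the last step left them, time stands still between calls to the robot, and variables do not carry over. Pictures are saved under pics/ and viewed, about 8 in all and at most 12, crops included, and the job is handed in when it is done.

Besides the shell and the picture viewer there is one more tool, called after "Emit:" by a JSON object that holds its "fn" and its "kwargs". jog_arm: Moves the arm, as the interface text tells. Its arguments: {"type":"object","properties":{"steps":{"type":"array","items":{"type":"array","items":{"type":"number"}}},"claw":{"type":"number"},"force":{"type":"number"}},"required":["steps"]}

```bash
mkdir -p pics; cat > h.py <<'E'
import numpy as np, cv2
from bench import manip
def cap(n,f=None):
    p=manip.capture(n)
    if f: cv2.imwrite('pics/'+f,p['color'][:,:,::-1])
    return p
def K(p):
    f=210/np.tan(np.radians(p['vertical_fov'])/2); return f
def proj(p,X):
    T=np.linalg.inv(p['pose']); c=T[:3,:3]@np.array(X)+T[:3,3]
    s=np.array([c[0],-c[1]])/-c[2]; s=s*(1+p['k1']*(s@s)); return np.round(s*K(p)+[p['cx'],p['cy']],1)
def ray(p,u,v,z):
    d=(np.array([u-p['cx'],v-p['cy']]))/K(p); s=d.copy()
    for _ in range(20): s=d/(1+p['k1']*(s@s))
    R=p['pose'][:3,:3]@np.array([s[0],-s[1],-1]); o=p['pose'][:3,3]
    return np.round(o+R*(z-o[2])/R[2],4)
E
python3 - <<'E'
from h import *
for n in ['top','side']:
    p=cap(n,n+'1.png')
    for q in ['board','stop_top','stop_ball','round_clip','square_clip','roll','squeeze_bottle','bowl']:
        for r in manip.mark_of(p,q)[:2]: print(n,q,np.round(r['position'],4),round(r['score'],2),proj(p,r['position']))
s=manip.observe();print(s['clock'],s['tool_pos'],s['eef_rot'],s['force'])
E
```

```text
top board [ 0.5614  0.0215 -0.0041] 0.87 [262. 214.]
top stop_top [ 0.5832 -0.002   0.0898] 0.84 [269.1 203.8]
top round_clip [0.6332 0.1151 0.0185] 0.69 [234.5 191.3]
top round_clip [ 5.801e-01 -4.000e-04  9.080e-02] 0.39 [268.6 204.7]
top square_clip [ 0.6195 -0.0772  0.0256] 0.52 [291.9 196.3]
top roll [ 0.4499 -0.022   0.0181] 0.64 [274.3 246.9]
top squeeze_bottle [0.4682 0.4221 0.002 ] 0.56 [141.6 238.8]
top bowl [ 0.525  -0.5108  0.0025] 0.76 [418.7 227.8]
side board [ 0.5617  0.0243 -0.002 ] 0.56 [275.1 236. ]
side stop_top [0.5787 0.0041 0.0941] 0.78 [272.2 205.6]
side stop_top [ 0.6244 -0.0013  0.0214] 0.45 [259.1 217.7]
side stop_ball [0.6241 0.0026 0.0208] 0.96 [258.6 218.8]
side round_clip [0.628  0.1144 0.0218] 0.7 [238.6 245.4]
side square_clip [ 0.6184 -0.0735  0.0202] 0.58 [271.8 202.8]
side roll [ 0.4491 -0.0189  0.0191] 0.89 [318.  233.1]
side bowl [ 0.5226 -0.51    0.0013] 0.89 [345.9 139.4]
0.9 [ 0.12635554 -0.53529366  0.23136816] [3.12041711e+00 3.63284557e-01 3.55364936e-05] [ 0.08893291  0.45032491 -0.44203447]
```

View pics/top1.png

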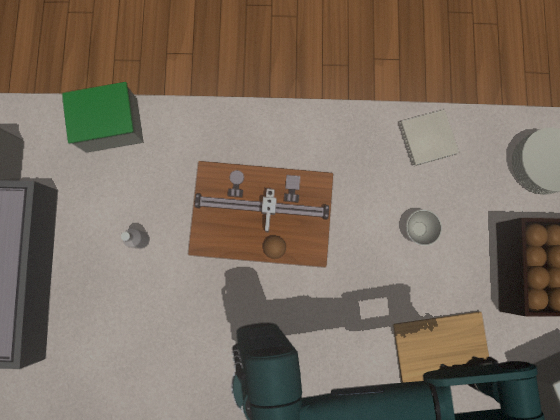

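View pics/side1.png

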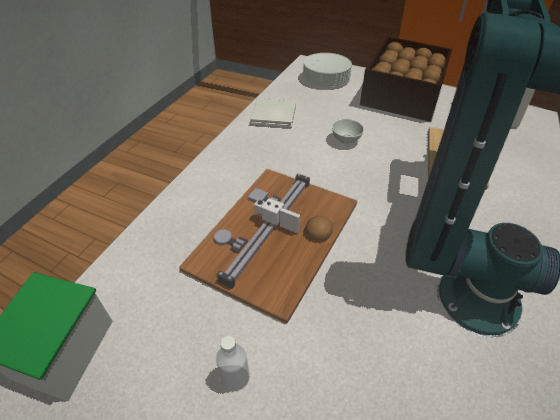

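The top view shows the round tab at about (237,178), on the left (+y) half of the rail. The square tab is at (293,183), the saddle at (269,203) and the rail posts at (197,200) and (327,211). The side view agrees, with the round tab at (222,237). So I push towards +y. Next I take one closer crop to refine the axis.

```bash
python3 - <<'E'
from h import *
p=cap('top'); 
cv2.imwrite('pics/crop2.png',cv2.resize(p['color'][150:275,180:340,::-1],None,fx=5,fy=4.8*5/4.8,interpolation=cv2.INTER_CUBIC)[:600])
a=ray(p,197.5,200.5,.054);b=ray(p,327,211.5,.054);print(a,b,np.degrees(np.arctan2(-(a-b)[0],(a-b)[1])),np.linalg.norm(a-b))
c=[ray(p,*q,.02) for q in [(198.5,162),(333,172.5),(326.5,266.5),(188.5,255)]];print(c, np.mean(c,0))
for u,v in [(236.5,178),(293,182.5)]: print(ray(p,u,v,.032))
s=manip.observe();from scipy.spatial.transform import Rotation as R
print(R.from_rotvec(s['eef_rot']).as_matrix().round(3))
E
```

```text
[0.5941 0.232  0.054 ] [ 0.5673 -0.1914  0.054 ] -3.621825927128726 0.4242473335213788
[array([0.7305, 0.2397, 0.02  ]), array([ 0.705 , -0.2153,  0.02  ]), array([ 0.389 , -0.1953,  0.02  ]), array([0.4173, 0.2597, 0.02  ])] [0.56045 0.0222  0.02   ]
[0.6761 0.1088 0.032 ]
[ 0.6652 -0.0799  0.032 ]
[[ 0.973  0.23   0.   ]
 [ 0.23  -0.973 -0.   ]
 [-0.     0.    -1.   ]]
```

View pics/crop2.png

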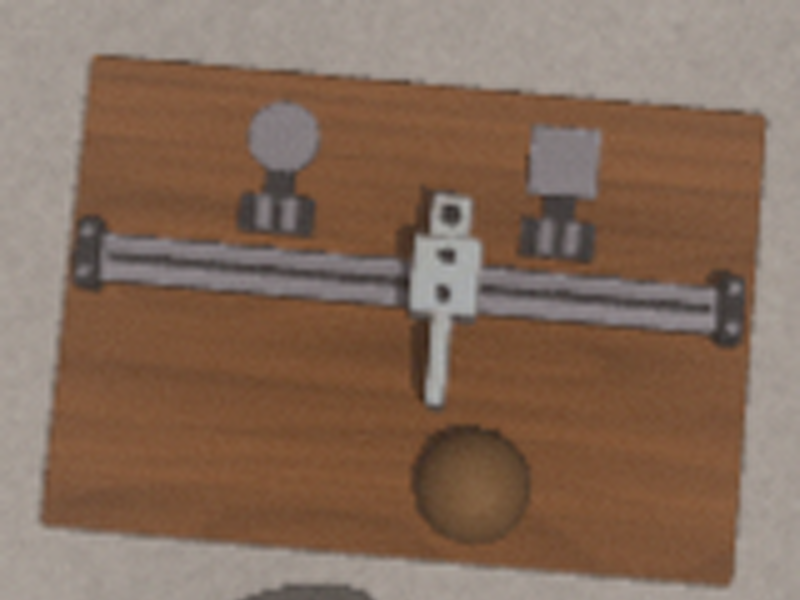

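The close crop confirms it: the round-clip notch is at crop (278,214), the saddle at (446,275), and the rail is yawed -3.6°. The stop is at about s=-0.017 and the notch at about s=+0.095. I turn the tool to match the rail, shut the fingers, and go to about s=-0.08 behind the -y face.

Emit:
{"fn": "jog_arm", "kwargs": {"steps": [[0,0,0,8.5],[0,0,0,8.4],[30,-36,0,0],[30,-36,0,0],[30,-36,0,0]], "claw": 1, "force": 40}}

```text
clock: 1.45
tool_pos: [0.2236, -0.4322, 0.2312]
eef_rot: [3.14, -0.102, 0.001]
force: [0.7, -0.8, -0.0]
gripper_width: 0.14
```

Emit:
{"fn": "jog_arm", "kwargs": {"steps": [[30,-36,0,0],[30,-36,0,0],[30,-36,0,0],[30,-36,0,0],[30,-36,0,0]]}}

```text
clock: 1.95
tool_pos: [0.3851, -0.2615, 0.2317]
eef_rot: [3.139, -0.1, 0.001]
force: [0.4, -0.9, 0.4]
gripper_width: -0.001
```

Emit:
{"fn": "jog_arm", "kwargs": {"steps": [[30,-36,0,0],[30,-36,0,0],[30,-36,0,0],[30,-36,0,0],[0,0,0,0]]}}

```text
clock: 2.45
tool_pos: [0.5156, -0.1225, 0.2307]
eef_rot: [-3.138, 0.088, -0.001]
force: [-0.2, -0.2, -0.9]
gripper_width: 0.001
```

Emit:
{"fn": "jog_arm", "kwargs": {"steps": [[0,0,0,0],[0,0,0,0]]}}

```text
clock: 2.65
tool_pos: [0.5124, -0.1276, 0.2313]
eef_rot: [3.139, -0.1, -0.001]
force: [-0.1, -0.3, -0.7]
gripper_width: -0.0
```

```bash
cat > m.py <<'E'
from h import *
import sys
from scipy.spatial.transform import Rotation as R
ey=np.array([.0632,.998,0]);ex=np.array([.998,-.0632,0]);c0=np.array([.5807,.0205,0])
s=manip.observe();M=R.from_rotvec(s['eef_rot']).as_matrix()
t=s['tool_pos'];print('clk',round(s['clock'],2),'tcp',t.round(4),'s,x',((t-c0)@ey).round(4),((t-c0)@ex).round(4),'yaw',np.degrees(np.arctan2(M[1,0],M[0,0])).round(2),'F',np.round(s['force'],1),'w',s['gripper_width'])
if len(sys.argv)>1:
    for n in ['top','side']:
        p=cap(n,sys.argv[1]+n+'.png')
        for q in ['stop_top','stop_ball','round_clip']:
            for r in manip.mark_of(p,q)[:2]:
                X=np.array(r['position']);print(n,q,X.round(4),round(r['score'],2),proj(p,X),'s,x',((X-c0)@ey).round(4),((X-c0)@ex).round(4))
E
python3 m.py a
```

```text
clk 2.65 tcp [ 0.5124 -0.1276  0.2313] s,x -0.1521 -0.0588 yaw -3.67 F [-0.1 -0.3 -0.7] w -0.00047956337281652696
top stop_top [ 0.5804 -0.0023  0.0902] 0.54 [269.2 204.7] s,x -0.0228 0.0011
top round_clip [0.6326 0.1099 0.0182] 0.87 [236.1 191.5] s,x 0.0925 0.0461
side stop_top [5.805e-01 2.000e-04 9.250e-02] 0.8 [272.2 205. ] s,x -0.0203 0.0011
side round_clip [0.6293 0.1122 0.0224] 0.81 [238.6 244.5] s,x 0.0946 0.0427
```

Emit:
{"fn": "jog_arm", "kwargs": {"steps": [[20,-22,0,0],[20,-22,0,0],[19,-23,0,0],[0,0,0,0],[0,0,0,0]]}}

```text
clock: 3.55
tool_pos: [0.576, -0.0636, 0.231]
eef_rot: [3.14, -0.098, -0.001]
force: [-0.4, 0.4, -0.1]
gripper_width: 0.002
```

Emit:
{"fn": "jog_arm", "kwargs": {"steps": [[0,0,30,0],[0,0,30,0],[0,0,30,0],[0,0,30,0],[0,0,0,0]]}}

```text
clock: 4.05
tool_pos: [0.5719, -0.0641, 0.1061]
eef_rot: [-3.139, 0.102, 0.017]
force: [-1.0, 0.2, -0.6]
gripper_width: -0.003
```

```bash
python3 m.py b; python3 -c "
import cv2
a=cv2.imread('pics/btop.png')[150:275,180:340];b=cv2.imread('pics/bside.png')[150:310,160:380]
a=cv2.resize(a,(400,312),interpolation=2);b=cv2.resize(b,(400,291),interpolation=2)
import numpy as np
cv2.imwrite('pics/b2.png',np.hstack([a[:291],b]))"
```

```text
clk 4.05 tcp [ 0.5719 -0.0641  0.1061] s,x -0.085 -0.0035 yaw -3.71 F [-1.   0.2 -0.6] w -0.0027095001371488336
top stop_top [ 0.5824 -0.0013  0.0899] 0.62 [268.9 204.1] s,x -0.0216 0.0031
top round_clip [0.6294 0.1124 0.0154] 0.76 [235.4 192.6] s,x 0.0948 0.0428
side stop_top [5.848e-01 3.000e-04 9.630e-02] 0.59 [270.8 203.5] s,x -0.0199 0.0054
side stop_ball [ 0.6246 -0.0013  0.0235] 0.95 [259.  217.2] s,x -0.019 0.0452
side round_clip [0.6267 0.1145 0.0235] 0.95 [239.  245.2] s,x 0.0967 0.04
```

View pics/b2.png

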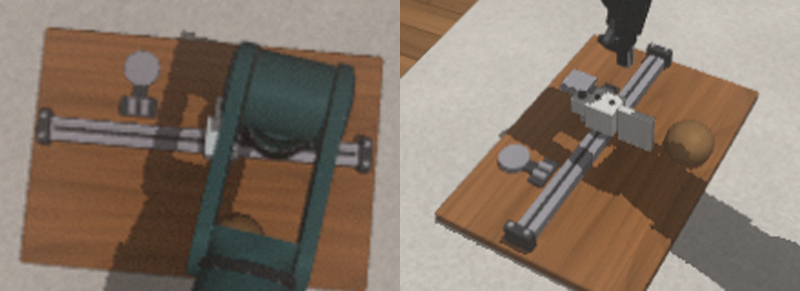

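The fingertips are over the rail behind the saddle, clear of the roll (right panel: fingers at (625,60), saddle at (605,105)). I lower them and begin the push.

Emit:
{"fn": "jog_arm", "kwargs": {"steps": [[2,0,23,0],[2,0,22,0],[0,0,0,0],[0,0,0,0]]}}

```text
clock: 4.85
tool_pos: [0.5801, -0.064, 0.0667]
eef_rot: [3.14, -0.099, -0.0]
force: [0.1, 0.3, 0.8]
gripper_width: -0.003
```

Emit:
{"fn": "jog_arm", "kwargs": {"steps": [[0,-8,0,0],[0,-8,0,0],[0,-4,0,0],[0,-4,0,0],[0,-4,0,0]]}}

```text
clock: 5.35
tool_pos: [0.582, -0.0359, 0.0667]
eef_rot: [3.139, -0.099, 0.001]
force: [-1.2, -2.9, 1.3]
gripper_width: 0.002
```

Emit:
{"fn": "jog_arm", "kwargs": {"steps": [[0,-5,0,0],[0,-5,0,0],[0,-5,0,0],[0,-5,0,0],[0,-5,0,0]]}}

```text
clock: 5.85
tool_pos: [0.5836, -0.0109, 0.0665]
eef_rot: [3.14, -0.099, 0.001]
force: [-0.1, -2.7, 1.8]
gripper_width: -0.003
```

```bash
python3 m.py c
```

```text
clk 5.85 tcp [ 0.5836 -0.0109  0.0665] s,x -0.0311 0.0049 yaw -3.63 F [-0.1 -2.7  1.8] w -0.0025760188468344986
top stop_top [0.5852 0.0228 0.089 ] 0.74 [261.4 203.1] s,x 0.0026 0.0043
top round_clip [0.6284 0.1136 0.0195] 0.74 [234.9 192.7] s,x 0.0959 0.0417
top round_clip [ 0.5625  0.0249 -0.0025] 0.38 [261.  213.6] s,x 0.0032 -0.0184
side stop_top [ 0.6161 -0.0748  0.0197] 0.71 [272.7 202.8] s,x -0.0929 0.0414
side stop_top [0.5837 0.0279 0.0939] 0.57 [266.7 210.8] s,x 0.0076 0.0025
side stop_ball [0.6273 0.0256 0.0195] 0.7 [254.  224.1] s,x 0.008 0.0462
side round_clip [0.6261 0.1155 0.0207] 0.69 [239.  246.2] s,x 0.0977 0.0393
```

Emit:
{"fn": "jog_arm", "kwargs": {"steps": [[0,-6,0,0],[0,-6,0,0],[0,-6,0,0],[0,-6,0,0],[0,-6,0,0]]}}

```text
clock: 6.75
tool_pos: [0.5852, 0.0193, 0.066]
eef_rot: [3.14, -0.099, -0.001]
force: [0.1, -1.8, -2.0]
gripper_width: -0.004
```

Emit:
{"fn": "jog_arm", "kwargs": {"steps": [[0,-6,0,0],[0,-6,0,0],[0,-5,0,0],[0,-4,0,0],[0,-4,0,0]]}}

```text
clock: 7.25
tool_pos: [0.5868, 0.0441, 0.0663]
eef_rot: [3.14, -0.099, -0.0]
force: [-0.1, -2.5, -1.7]
gripper_width: 0.002
```

Emit:
{"fn": "jog_arm", "kwargs": {"steps": [[0,-2,0,0],[0,-2,0,0],[0,-2,0,0],[0,-2,0,0],[0,-2,0,0]]}}

```text
clock: 7.75
tool_pos: [0.5875, 0.0538, 0.0663]
eef_rot: [3.14, -0.099, -0.0]
force: [-0.9, -2.5, -2.2]
gripper_width: -0.003
```

```bash
python3 m.py d
```

```text
clk 7.75 tcp [0.5875 0.0538 0.0663] s,x 0.0337 0.0046 yaw -3.63 F [-0.9 -2.5 -2.2] w -0.0026032052450902106
top stop_top [0.5904 0.0872 0.0909] 0.59 [241.2 200.9] s,x 0.0672 0.0055
top round_clip [0.5895 0.0875 0.0902] 0.39 [241.1 201.2] s,x 0.0674 0.0045
side stop_top [0.5875 0.0921 0.0918] 0.58 [254.4 227.1] s,x 0.0719 0.0023
side stop_ball [0.6306 0.0884 0.0196] 0.73 [242.4 238.9] s,x 0.0709 0.0455
side round_clip [0.6293 0.1128 0.0223] 0.64 [238.5 244.7] s,x 0.0952 0.0427
```

Emit:
{"fn": "jog_arm", "kwargs": {"steps": [[0,-1,0,0],[0,-1,0,0],[0,-1,0,0],[0,-1,0,0],[0,-1,0,0]]}}

```text
clock: 8.65
tool_pos: [0.5879, 0.0587, 0.0666]
eef_rot: [3.14, -0.099, 0.001]
force: [-0.6, -2.0, 2.2]
gripper_width: -0.001
```

Emit:
{"fn": "jog_arm", "kwargs": {"steps": [[0,-1,0,0],[0,-1,0,0],[0,-1,0,0],[0,-1,0,0]]}}

```text
clock: 9.05
tool_pos: [0.5882, 0.0625, 0.0665]
eef_rot: [3.139, -0.099, 0.001]
force: [-0.6, -3.9, 2.7]
gripper_width: 0.003
```

Emit:
{"fn": "jog_arm", "kwargs": {"steps": [[0,-1,0,0],[0,-1,0,0],[0,-1,0,0]]}}

```text
clock: 9.35
tool_pos: [0.5882, 0.0631, 0.0665]
eef_rot: [3.135, -0.1, -0.0]
force: [-1.5, -10.3, 4.0]
gripper_width: -0.001
```

Emit:
{"fn": "jog_arm", "kwargs": {"steps": [[0,-1,0,0],[0,-1,0,0]]}}

```text
clock: 9.55
tool_pos: [0.5884, 0.0654, 0.0665]
eef_rot: [3.136, -0.101, -0.0]
force: [-0.9, -6.9, 2.3]
gripper_width: -0.0
```

Emit:
{"fn": "jog_arm", "kwargs": {"steps": [[0,-1,0,0],[0,-1,0,0]]}}

```text
clock: 9.75
tool_pos: [0.5886, 0.0685, 0.0665]
eef_rot: [3.138, -0.1, 0.001]
force: [-0.2, -3.9, 2.2]
gripper_width: 0.003
```

Emit:
{"fn": "jog_arm", "kwargs": {"steps": [[0,-1,0,0],[0,0,0,0]]}}

```text
clock: 9.95
tool_pos: [0.5887, 0.0711, 0.0664]
eef_rot: [-3.139, 0.099, -0.001]
force: [0.2, -2.5, 1.0]
gripper_width: -0.002
```

Emit:
{"fn": "jog_arm", "kwargs": {"steps": [[0,-1,0,0],[0,0,0,0]]}}

```text
clock: 10.15
tool_pos: [0.5885, 0.0725, 0.066]
eef_rot: [-3.139, 0.099, 0.001]
force: [0.5, -1.2, 1.5]
gripper_width: 0.002
```

Emit:
{"fn": "jog_arm", "kwargs": {"steps": [[0,-1,0,0],[0,0,0,0]]}}

```text
clock: 10.35
tool_pos: [0.5882, 0.0735, 0.0658]
eef_rot: [-3.139, 0.098, 0.002]
force: [-0.1, -0.1, 0.3]
gripper_width: -0.002
```

```bash
python3 m.py e; python3 -c "
import cv2
a=cv2.imread('pics/etop.png')[150:275,180:340];b=cv2.imread('pics/eside.png')[190:300,170:320]
a=cv2.resize(a,(400,312),interpolation=2);b=cv2.resize(b,(400,293),interpolation=2)
import numpy as np
cv2.imwrite('pics/e2.png',np.hstack([a[:293],b]))"
```

```text
clk 10.35 tcp [0.5882 0.0735 0.0658] s,x 0.0534 0.0041 yaw -3.59 F [-0.1 -0.1  0.3] w -0.0016502805082201535
top stop_top [0.5895 0.1084 0.0923] 0.51 [234.5 201. ] s,x 0.0883 0.0032
side stop_top [0.591  0.1125 0.0923] 0.63 [249.5 231.9] s,x 0.0925 0.0045
side stop_ball [0.6317 0.1105 0.0205] 0.71 [238.1 244.2] s,x 0.093 0.0452
side round_clip [0.6254 0.1131 0.0231] 0.84 [239.6 245. ] s,x 0.0952 0.0388
```

View pics/e2.png

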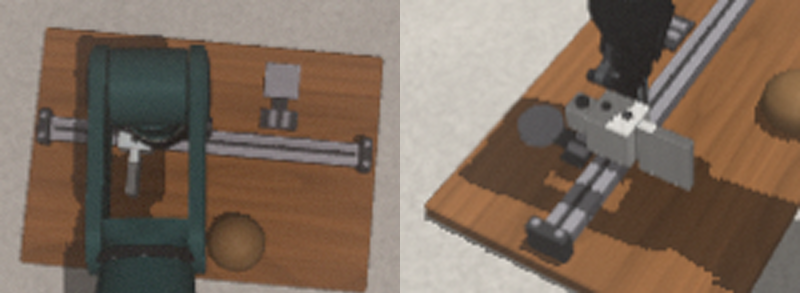

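The force rose to 10 N and then fell to about 0, so the fingers have lost contact and the stop was drawn in. I back off, lift, move aside and check with a clear view.

Emit:
{"fn": "jog_arm", "kwargs": {"steps": [[0,10,0,0],[0,20,0,0],[0,15,0,0],[0,0,0,0]]}}

```text
clock: 11.15
tool_pos: [0.5857, 0.0255, 0.0663]
eef_rot: [3.139, -0.104, -0.0]
force: [-0.0, 0.2, 0.0]
gripper_width: -0.003
```

Emit:
{"fn": "jog_arm", "kwargs": {"steps": [[0,0,-35,0],[0,0,-40,0],[0,0,-40,0],[0,0,-40,0],[0,0,0,0]]}}

```text
clock: 11.65
tool_pos: [0.589, 0.028, 0.2298]
eef_rot: [-3.14, 0.099, -0.023]
force: [-0.5, -0.1, 0.9]
gripper_width: 0.0
```

Emit:
{"fn": "jog_arm", "kwargs": {"steps": [[-20,40,0,0],[-20,40,0,0],[-20,40,0,0],[-20,40,0,0],[-20,40,0,0]]}}

```text
clock: 12.15
tool_pos: [0.4722, -0.1663, 0.2207]
eef_rot: [-3.14, 0.098, 0.0]
force: [0.7, -0.7, -1.0]
gripper_width: -0.0
```

```bash
python3 m.py f; python3 -c "
import cv2
a=cv2.imread('pics/ftop.png')[160:230,190:285];b=cv2.imread('pics/fside.png')[205:285,190:300]
a=cv2.resize(a,(400,295),interpolation=2);b=cv2.resize(b,(400,291),interpolation=2)
import numpy as np
cv2.imwrite('pics/f2.png',np.hstack([a[:291],b]))"
```

```text
clk 12.15 tcp [ 0.4722 -0.1663  0.2207] s,x -0.1933 -0.0965 yaw -3.59 F [ 0.7 -0.7 -1. ] w -5.32464917287402e-05
top stop_top [0.591  0.1084 0.0897] 0.69 [234.5 200.6] s,x 0.0884 0.0047
top round_clip [0.6306 0.1109 0.0183] 0.72 [235.7 192.1] s,x 0.0934 0.0441
side stop_top [0.5901 0.1105 0.0933] 0.92 [250.2 231.2] s,x 0.0904 0.0037
side stop_ball [0.6348 0.1097 0.0231] 0.63 [237.2 243. ] s,x 0.0924 0.0484
side round_clip [0.6311 0.1149 0.0227] 0.72 [237.5 244.9] s,x 0.0974 0.0443
```

View pics/f2.png

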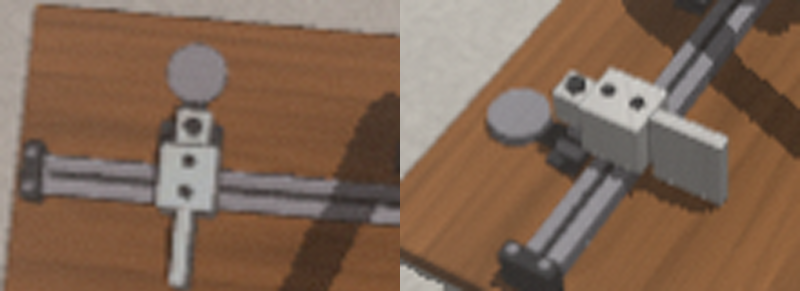

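The stop sits at the round clip: in the left panel the housing at (193,125) covers the clip, in line with the tab at (197,73). The networks put it 3–5 mm short of the clip, so I go back for a gentle touch to feel whether it is fully seated.

Emit:
{"fn": "jog_arm", "kwargs": {"steps": [[0,0,0,0],[20,-40,0,0],[20,-40,0,0],[20,-40,0,0],[20,-40,0,0]]}}

```text
clock: 13.05
tool_pos: [0.5642, -0.0084, 0.2213]
eef_rot: [3.14, -0.097, 0.001]
force: [0.5, -0.5, 0.8]
gripper_width: -0.002
```

Emit:
{"fn": "jog_arm", "kwargs": {"steps": [[20,-40,0,0],[0,0,0,0],[0,0,0,0]]}}

```text
clock: 13.35
tool_pos: [0.5859, 0.0295, 0.2206]
eef_rot: [3.14, -0.094, -0.002]
force: [-0.0, -0.7, -0.4]
gripper_width: 0.001
```

```bash
python3 m.py; python3 - <<'E'
from h import *
p=cap('top');e=np.array([.0632,.998,0])
for u,v,z in [(234.3,202.2,.092),(236.6,177.2,.032),(235.8,190,.082)]: print((ray(p,u,v,z)-[.5807,.0205,0])@e)
E
```

```text
clk 13.35 tcp [0.5859 0.0295 0.2206] s,x 0.0093 0.0047 yaw -3.42 F [-0.  -0.7 -0.4] w 0.0005416005766933005
0.08843308
0.09412372
0.08824251999999999
```

Emit:
{"fn": "jog_arm", "kwargs": {"steps": [[0,0,40,0],[0,0,40,0],[0,0,40,0],[0,0,34,0],[0,0,0,0]]}}

```text
clock: 13.9
tool_pos: [0.5808, 0.0266, 0.0612]
eef_rot: [3.14, -0.102, -0.02]
force: [-1.2, 0.1, -1.0]
gripper_width: -0.002
```

Emit:
{"fn": "jog_arm", "kwargs": {"steps": [[0,0,0,0],[0,-10,0,0],[0,-10,0,0],[0,-10,0,0],[0,-8,0,0]]}}

```text
clock: 14.4
tool_pos: [0.5889, 0.0672, 0.0686]
eef_rot: [-3.14, 0.098, -0.004]
force: [1.0, -0.7, 0.4]
gripper_width: -0.001
```

Emit:
{"fn": "jog_arm", "kwargs": {"steps": [[0,-2,0,0],[0,0,0,0]]}}

```text
clock: 14.6
tool_pos: [0.5883, 0.0684, 0.0674]
eef_rot: [3.14, -0.097, 0.0]
force: [-0.7, -0.4, -0.7]
gripper_width: 0.0
```

Emit:
{"fn": "jog_arm", "kwargs": {"steps": [[0,-1,0,0],[0,-1,0,0]]}}

```text
clock: 14.8
tool_pos: [0.5884, 0.0695, 0.0671]
eef_rot: [3.14, -0.1, -0.0]
force: [-0.1, -0.5, 0.1]
gripper_width: 0.001
```

```bash
python3 m.py
```

```text
clk 14.8 tcp [0.5884 0.0695 0.0671] s,x 0.0493 0.0046 yaw -3.64 F [-0.1 -0.5  0.1] w 0.0013187583263569896
```

Emit:
{"fn": "jog_arm", "kwargs": {"steps": [[0,-2,0,0],[0,-2,0,0],[0,0,0,0]]}}

```text
clock: 15.1
tool_pos: [0.5887, 0.0738, 0.0673]
eef_rot: [3.14, -0.099, -0.0]
force: [1.5, -0.7, 0.5]
gripper_width: 0.003
```

Emit:
{"fn": "jog_arm", "kwargs": {"steps": [[0,-1,0,0],[0,0,0,0]]}}

```text
clock: 15.3
tool_pos: [0.5888, 0.0748, 0.0673]
eef_rot: [3.14, -0.099, 0.0]
force: [0.6, -0.0, 0.2]
gripper_width: -0.004
```

Emit:
{"fn": "jog_arm", "kwargs": {"steps": [[0,-1,0,0],[0,0,0,0]]}}

```text
clock: 15.5
tool_pos: [0.5888, 0.0758, 0.0673]
eef_rot: [3.14, -0.099, -0.0]
force: [0.3, 0.1, 0.1]
gripper_width: 0.001
```

Emit:
{"fn": "jog_arm", "kwargs": {"steps": [[0,-1,0,0],[0,0,0,0]]}}

```text
clock: 15.7
tool_pos: [0.5889, 0.0768, 0.0673]
eef_rot: [3.14, -0.099, 0.0]
force: [-0.1, -0.8, 0.2]
gripper_width: 0.0
```

Emit:
{"fn": "jog_arm", "kwargs": {"steps": [[0,-1,0,0],[0,0,0,0]]}}

```text
clock: 15.9
tool_pos: [0.589, 0.0778, 0.0673]
eef_rot: [3.14, -0.099, -0.0]
force: [-0.5, 0.4, 0.6]
gripper_width: -0.001
```

Emit:
{"fn": "jog_arm", "kwargs": {"steps": [[0,-1,0,0],[0,0,0,0]]}}

```text
clock: 16.1
tool_pos: [0.589, 0.0788, 0.0673]
eef_rot: [3.14, -0.099, 0.0]
force: [0.1, 0.1, -0.0]
gripper_width: 0.001
```

Emit:
{"fn": "jog_arm", "kwargs": {"steps": [[0,-1,0,0],[0,0,0,0]]}}

```text
clock: 16.3
tool_pos: [0.5891, 0.0798, 0.0673]
eef_rot: [3.14, -0.099, 0.0]
force: [0.6, -0.2, -0.2]
gripper_width: 0.008
```

Emit:
{"fn": "jog_arm", "kwargs": {"steps": [[0,-1,0,0],[0,0,0,0]]}}

```text
clock: 16.5
tool_pos: [0.5891, 0.0799, 0.0673]
eef_rot: [3.138, -0.099, -0.0]
force: [0.0, -2.4, 0.6]
gripper_width: -0.002
```

```bash
python3 m.py g
```

```text
clk 16.5 tcp [0.5891 0.0799 0.0673] s,x 0.0599 0.0046 yaw -3.63 F [ 0.  -2.4  0.6] w -0.0016105907896118191
top stop_top [0.5872 0.1117 0.0869] 0.58 [233.5 201.9] s,x 0.0914 0.0007
side stop_top [0.5864 0.1178 0.093 ] 0.61 [250.1 233.7] s,x 0.0975 -0.0005
side stop_top [0.632  0.1162 0.0201] 0.47 [237.  245.8] s,x 0.0988 0.0451
side stop_ball [0.6312 0.1165 0.0217] 0.71 [237.2 245.6] s,x 0.099 0.0443
side round_clip [0.6282 0.1144 0.0214] 0.67 [238.5 245.5] s,x 0.0967 0.0415
```

Contact is at y=0.0799, about 9 mm past the crest. It is stiff, with 2.4 N for 0.1 mm, so the stop is seated at the notch middle. I back off.

Emit:
{"fn": "jog_arm", "kwargs": {"steps": [[0,8,0,0],[0,20,0,0],[0,20,0,0],[0,0,0,0]]}}

```text
clock: 17.3
tool_pos: [0.5862, 0.0315, 0.0673]
eef_rot: [-3.139, 0.103, -0.001]
force: [-0.3, -0.2, 0.3]
gripper_width: -0.005
```

Emit:
{"fn": "jog_arm", "kwargs": {"steps": [[0,0,-35,0],[0,0,-40,0],[0,0,-40,0],[0,0,-40,0],[0,0,0,0]]}}

```text
clock: 17.8
tool_pos: [0.5894, 0.034, 0.2308]
eef_rot: [-3.138, 0.097, -0.024]
force: [0.7, -0.0, 0.6]
gripper_width: 0.001
```

Emit:
{"fn": "jog_arm", "kwargs": {"steps": [[-20,40,0,0],[-20,40,0,0],[-20,40,0,0],[-20,40,0,0],[0,0,0,0]]}}

```text
clock: 18.3
tool_pos: [0.4942, -0.1248, 0.2219]
eef_rot: [3.139, -0.108, -0.001]
force: [0.2, 0.3, -0.7]
gripper_width: -0.002
```

Emit:
{"fn": "jog_arm", "kwargs": {"steps": [[0,0,0,0],[0,0,0,0]]}}

```text
clock: 18.5
tool_pos: [0.4967, -0.1206, 0.222]
eef_rot: [-3.139, 0.097, -0.0]
force: [0.4, 0.2, -0.8]
gripper_width: 0.003
```

```bash
python3 m.py k; python3 -c "
import cv2,numpy as np
a=cv2.imread('pics/ktop.png')[160:230,190:285];b=cv2.imread('pics/kside.png')[205:285,190:300]
a=cv2.resize(a,(400,295),interpolation=2);b=cv2.resize(b,(400,291),interpolation=2)
cv2.imwrite('pics/k2.png',np.hstack([a[:291],b]))
f=cv2.imread('pics/ftop.png')[185:222,215:255].astype(np.float32).mean(2);g=cv2.imread('pics/ktop.png')[185:222,215:255].astype(np.float32).mean(2)
print(cv2.phaseCorrelate(f,g))"
```

```text
clk 18.5 tcp [ 0.4967 -0.1206  0.222 ] s,x -0.1462 -0.075 yaw -3.55 F [ 0.4  0.2 -0.8] w 0.003317224546153147
top stop_top [0.5885 0.115  0.089 ] 0.86 [232.5 201.4] s,x 0.0948 0.0018
top stop_ball [0.6309 0.1148 0.0236] 0.96 [234.5 191.7] s,x 0.0973 0.0441
top round_clip [0.6328 0.1101 0.0173] 0.75 [236.  191.5] s,x 0.0927 0.0463
top round_clip [ 0.6159 -0.0716  0.0267] 0.42 [290.2 197.3] s,x -0.0897 0.041
side stop_top [0.5864 0.1195 0.0935] 0.87 [249.8 234. ] s,x 0.0992 -0.0006
side stop_ball [0.6328 0.1184 0.0193] 0.71 [236.4 246.4] s,x 0.101 0.0458
side round_clip [0.6316 0.1129 0.022 ] 0.8 [237.7 244.5] s,x 0.0954 0.045
((-1.816076165547468, -0.009758805172008778), 0.9044640302658081)
```

View pics/k2.png

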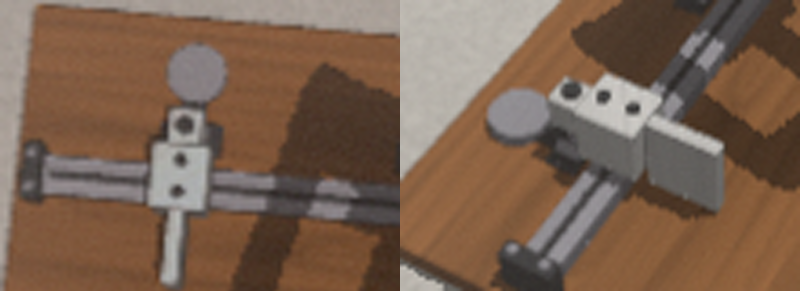

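The left panel shows the saddle at (180,178) and the tab at (197,73). The touch moved the stop 1.8 px, about 6 mm, further with nearly no force, so it had been resting short and has now been drawn in. The force record fits this: the ramp began at TCP y≈0.0625, the crest was at ≈0.0713, and the stop now rests at ≈0.0799. Those lie 17.5 mm and 8.6 mm before the rest point, against the nominal 18 and 8.5 mm. I hand in.

```bash
python3 -c "
from bench import manip
print(manip.finish_job())"
```

```text
the job is handed in; nothing more can be done
None
```

I pushed the stop with the shut fingertips along +y into the notch of the round-tab clip and handed the job in at about 18.5 s. It was never gripped. The highest force I read was about 11 N, at the ridge. No verdict is reported.

- **First push fell short:** my check after backing off showed the stop had passed the ridge but rested about 6 mm before the notch middle. I went back for a second, light push. It slid the rest of the way with almost no force, then met firm resistance at 2.4 N.
- **Forces agree that it is seated:** the ramp began 17.5 mm and the ridge top 8.6 mm before the final position, against the stated 18 mm and 8.5 mm. My pixel estimate also puts the stop within about 1 mm of the notch middle.
- **The networks disagree slightly:** in the last pictures they put the stop 2–6 mm past the clip. That is about their 4 mm error and well inside the ridges, so I did not correct for it.
- **Other things:** the arm stayed clear of the roll, bottle and bowl, and ended up well clear of the stop. I did not measure the positions of those three again at the end.

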